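# Load the parts tray on the ratchet lift and pump it up

### The job

Pick up the open tray of loose steel offcuts by its handle, carry it level so that nothing falls out, and set it down gently and squarely on the platform of the ratchet lift. Then pump the lift's sprung hand lever through full strokes, down to the stop and back up each time, until the platform is fully raised with the tray standing on it, and let the lever spring back up. Raise the platform by the lever only, and leave the other things on the bench where they are.

Things in the scene. Friction and masses are not known exactly. Their poses are not given: they have to be found in the camera images.
- lift: Frame of a grey bench ratchet lift, bolted down. Origin on the table under the middle of its platform; x points away from the lever's handle to the mast at the rear (the handle sticks out at -x, to the robot's right); z up. Base 250 x 170 mm; two mast uprights with a crossbar, 310 mm tall, at x = 112 to 128 mm, |y| < 60 mm.
- platform_mid (a point): Middle of the upper face of the lift's steel platform (moves with it; axes as the lift's). With the platform fully down it is 180 mm above the table. Plate 8 mm thick, 160 mm wide (y), its front edge at x = -90 mm; a lip 8 mm high runs round it, leaving a flat well of x -84 to +89 mm, y -74 to +74 mm for the tray.
- platform (a joint): Height of the platform above its lowest position, m. Starts at 0 to 0.020; it does not sink. It rises only while the lever goes down: a full stroke adds about 0.014 (the first 0.007 to 0.022); strokes short of 0.48 rad, or begun above 0.05 rad, may add nothing. At about 0.067 (3 to 5 strokes) it is fully raised: more strokes run free and raise it no more.
- lever (a joint): Angle of the hand lever, rad: 0 = up at rest (handle end 0.30 rad above level), 0.60 = fully down at its stop (0.30 rad below level). A spring returns it to 0 when let go. Pushing it down at the grip takes about 3 N free and up to about 16 N when it is raising the platform.
- lever_pivot (a point): Hinge axis of the lever: 35 mm behind the platform's middle (lift x = +35 mm), 105 mm above the table; the hinge line is the lift's y axis.
- lever_grip (a point): On the upper face of the lever's flat black grip, on its middle line, 152 mm from the pivot; moves with the lever, 157 mm (up) to 67 mm (down) above the table. Grip 36 mm wide, 14 thick, ends 16 mm past this point. The platform hangs over the lever: only the last 35 to 45 mm stick out before its front edge, so a vertical hand meets the platform; come in leaning, fingers forward and down.
- tray: Open aluminium carry tray holding four loose steel offcuts. 150 (x) x 110 (y) x 40 mm walls, 4 mm thick; origin at the centre of its underside. A handle bar runs along its x axis over the middle, on two end straps. With contents about 0.63 kg.
- tray_grip (a point): Centre of the tray's handle bar (150 mm long in x, 12 mm thick in y, 22 mm tall), 84 mm above the tray's underside, axes as the tray's. Below the bar it is open; walls reach 40 mm above the underside.
- bar0_center (a point): Middle of a loose round steel bar offcut in the tray, 22 mm diameter, 60 mm long (it can roll).
- bar1_center (a point): Middle of a second such round bar offcut.
- tab0: Loose flat steel offcut in the tray, 60 x 35 x 10 mm; origin at the centre of its underside.
- tab1: A second such flat offcut.
- block_mid: Bystander, to be left alone: green-topped wooden block, 150 x 45 x 46 mm, between lift and tray; origin at the centre of its underside.
- disc: Bystander, to be left alone: dark grinding disc, 104 mm across, 11 mm thick, lying flat near the robot; origin at the centre of its underside.
- tape: Bystander, to be left alone: yellow pocket tape measure, 70 x 36 x 62 mm, on the right; origin at the centre of its underside.
Things that resemble listed ones, but are neither listed nor needed, are in the scene too. What is meant by the tray is not brown, and is the smaller of those in its own colour. What is shaped like the tab1 but green is not meant.

How it is judged:
By the outcome, as a careful person would: the job done as asked, in the order asked, and still so for the second after the job is handed in, with the robot touching nothing.
It also fails if it takes over 72 s, if anything falls off the work surface, if the arm or the gripper's body presses on something with over 40 N, if the wrist force passes 120 N, or if a joint passes its speed limit or range.

### The arm

A 6-joint arm with a two-finger parallel gripper is mounted at the origin on the work surface. World frame = base frame: x ahead of the robot, y to its left, z up, the work surface at z = 0. Lengths are in m, angles in rad, forces in N, time in s.
With the tool pointing down it reaches from about 0.25 to 0.775 m from the base axis. Payload 4 kg.
Tool frame: the origin (TCP) lies between the finger pads; the fingertips stand 14 mm ahead of it and the grasp point (between the pads) lies 5 mm behind it; z points along the fingers, y is the line along which they close (so a half turn about z gives the same grasp; the last joint's range is limited). The gripper opens to 94 mm and grips with 3 to 60 N. Pads are 16 mm wide; open, the fingers measure 119 mm over their backs; the gripper's body (75 mm by 177 mm) begins 78 mm behind the grasp point.
Start: joints at [1.171, 0.087, 1.371, -0, 1.684, -0.103], TCP at [0.161, 0.526, 0.22] pointing down, gripper open.
Joint ranges: [-3.1, 3.1], [-0.76, 2.03], [0.27, 2.55], [-1.08, 4.22], [0.17, 2.65], [-2.57, 2.57]. Speed limits (rad/s): [2.79, 2.79, 3.14, 3.14, 3.14, 3.14].

### API

Orientations are given as [roll, pitch, yaw] about the fixed x, y, z axes, in that order (R = Rz(yaw) Ry(pitch) Rx(roll)).
In Python, from bench import robot, snapshot gives the robot as it stands.
- The arm moves only by the tool carry_out, never from a script. Its argument "motion" is text: rows parted by semicolons, each of 4 numbers parted by spaces: the shift along the tool's x, y, z each as a share of 0.15 m, from -1 to 1, then the turn about the tool's z as a share of 180 degrees, from -1 to 1. A call has exactly 8 rows; each row is the pose to reach, as a shift and turn from the pose commanded when the call began, along the tool's axes at that moment, turning the shorter way round; what a row does not reach only later rows make up. A row lasts 1/10 s, in which the tool goes at most 50 mm and 8.59 degrees, less where a joint would pass 70% of its speed; a pose out of reach is approached as far as the arm can. A call with a number of a shift or a turn outside -1 to 1 is refused whole. A call with a gripper value outside its range is refused whole. "grip" is the opening, from -1 (shut) to 1 (fully open), set as the call begins (left out, the last holds). The fingers move at their own pace and stop on an object; the grip force is fixed at half the most. Time passes only in rows, so rows that repeat a pose let the fingers close, or fill a call up. It gives the time, the measured TCP pose, the force, the opening and the grip force at its end, in the units of the state.
- robot.get_obs(): the state, without advancing time (a new reading comes with each control period).
- snapshot(name): name is "scene" or "top" or "wrist"; returns a dict with "image" (420x560x3 uint8, red, green, blue), "fx", "fy", "cx", "cy" (pixels), "distortion" ([k1, k2, p1, p2, k3] as OpenCV has them; the pictures are not rectified), "pose" (4x4, takes a point from camera to world coordinates); the wrist camera has in their place "hand_eye" (4x4, takes a point from camera to tool coordinates, whose origin is the TCP and whose axes are the flange's). Camera axes: x right, y up, looking along -z (the intrinsics and any distortion apply to the point x, -y, -z); pixel columns grow to the right and rows downward; lengths in m; the calibration is good to about 2 mm. A picture is of the moment at which its call begins: read the wrist's pose just before it. There is no depth.
- robot.close_job(): hands the job in; it is judged then, once.
The state is a dict: "time": time; "joint_positions": joint angles; "qvel": joint speeds; "joint_torque": joint torques, N m; "tool_pos": TCP position; "ee_rot": TCP orientation; "wrist_force": force on the tool from outside, world axes, zero at the start; "wrist_torque": the same for the moment, N m; "width": finger opening in m; "finger_force": force on a finger pad.
Only numpy, scipy, OpenCV 4.12 (cv2) and the standard library are available. Lean on these libraries where they do the work, as an engineer would, in place of code of your own. Each camera call takes 0.05 s, during which the arm holds its last target. There are 200 camera calls.

## Working session

There is one attempt and no reset: what is moved stays moved. The work goes in short steps, Python scripts to look and compute and a tool call to move; the robot and the scene stay as the last step left them, time stands still between calls to the robot, and variables do not carry over. Pictures are saved under pics/ and viewed, at most 10 in all, crops included, and the job is handed in when it is done.

Besides the shell and the picture viewer there is one more tool, called after "Emit:" as name(argument=value, ...) on one line, values as JSON. carry_out: Moves the arm, as the interface text tells. Shift numbers are shares of 0.15 m and turn numbers shares of 180 degrees, none past 1 either way. Its arguments: {"type":"object","properties":{"motion":{"type":"string"},"grip":{"type":"number"}},"required":["motion"]}

```bash
mkdir -p pics; cat > h.py <<'E'
import numpy as np, cv2, json, pickle
from scipy.spatial.transform import Rotation as R
def K(s): return np.array([[s['fx'],0,s['cx']],[0,s['fy'],s['cy']],[0,0,1.]])
def cam(s,obs=None):
    if 'pose' in s: return np.array(s['pose'])
    T=np.eye(4); T[:3,:3]=R.from_euler('xyz',obs['ee_rot']).as_matrix(); T[:3,3]=obs['tool_pos']
    return T@np.array(s['hand_eye'])
def ray(s,T,uv):
    p=cv2.undistortPoints(np.array(uv,float).reshape(-1,1,2),K(s),np.array(s['distortion'],float)).reshape(-1,2)
    d=np.c_[p[:,0],-p[:,1],-np.ones(len(p))]@T[:3,:3].T
    return T[:3,3],d
def onz(s,T,uv,z):
    o,d=ray(s,T,uv); return o+d*((z-o[2])/d[:,2])[:,None]
def proj(s,T,P):
    q=(np.atleast_2d(P)-T[:3,3])@T[:3,:3]; q=q*[1,-1,-1]
    return cv2.projectPoints(q,np.zeros(3),np.zeros(3),K(s),np.array(s['distortion'],float))[0].reshape(-1,2)
def tri(a,b):
    (o1,d1),(o2,d2)=a,b; d1=d1[0];d2=d2[0]
    t=np.linalg.lstsq(np.c_[d1,-d2],o2-o1,rcond=None)[0]; p=o1+d1*t[0];q=o2+d2*t[1]
    return (p+q)/2,np.linalg.norm(p-q)
def shot(n,f):
    from bench import robot,snapshot
    o=robot.get_obs(); s=snapshot(n); s['T']=cam(s,o); s['obs']=o
    cv2.imwrite(f'pics/{f}.png',s['image'][:,:,::-1]); pickle.dump(s,open(f'{f}.pkl','wb')); return s
def load(f): return pickle.load(open(f'{f}.pkl','rb'))
E
python3 - <<'E'
from h import *
for n in('scene','top','wrist'):
    s=shot(n,n+'0'); print(n,s['fx'],s['T'].round(3).tolist())
print({k:np.round(v,3).tolist() for k,v in s['obs'].items()})
a=[cv2.imread(f'pics/{n}0.png') for n in('scene','top')]
E
```

```text
scene 524.5158193451315 [[0.7, -0.599, 0.389, 0.968], [0.714, 0.59, -0.378, -0.487], [-0.003, 0.542, 0.84, 1.121], [0.0, 0.0, 0.0, 1.0]]
top 403.8291503648379 [[0.004, 0.993, -0.116, 0.364], [-1.0, 0.007, 0.026, -0.029], [0.027, 0.116, 0.993, 1.177], [0.0, 0.0, 0.0, 1.0]]
wrist 343.2791478958106 [[0.293, -0.917, -0.27, 0.081], [0.956, 0.28, 0.085, 0.55], [-0.003, -0.284, 0.959, 0.384], [0.0, 0.0, 0.0, 1.0]]
{'time': 0.1, 'joint_positions': [1.171, 0.088, 1.372, -0.0, 1.684, -0.103], 'qvel': [-0.0, -0.003, -0.003, 0.001, 0.0, -0.001], 'joint_torque': [0.003, -34.125, -30.33, 0.072, 0.031, -0.0], 'tool_pos': [0.161, 0.526, 0.218], 'ee_rot': [-3.14, -0.0, 2.845], 'wrist_force': [0.138, -0.131, 0.545], 'wrist_torque': [0.05, 0.005, -0.035], 'finger_force': 0.0, 'width': 0.094}
```

View pics/scene0.png

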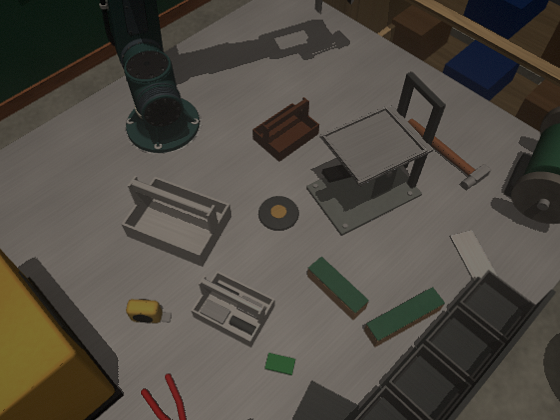

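View pics/top0.png

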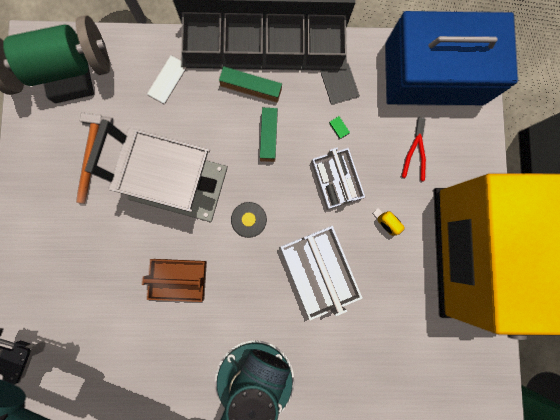

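The scene view shows the small grey tray at (233,308) and the lift at (375,150). In the top view the tray is at (337,178), the lift platform at (160,170) and the lever at (208,184). I'll take enlarged crops next to get exact corners.

```bash
python3 - <<'E'
from h import *
a=cv2.imread('pics/scene0.png');b=cv2.imread('pics/top0.png')
def c(i,x,y,w,h): return cv2.resize(i[y:y+h,x:x+w],(400,300),interpolation=cv2.INTER_CUBIC)
m=np.vstack([np.hstack([c(a,180,260,104,78),c(b,285,140,104,78)]),np.hstack([c(a,300,65,160,120+0),c(b,80,110,160,120)])])
m=np.clip(m.astype(float)*1.5,0,255).astype(np.uint8)
cv2.imwrite('pics/m1.png',m)
E
```

```text
(no output)
```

View pics/m1.png

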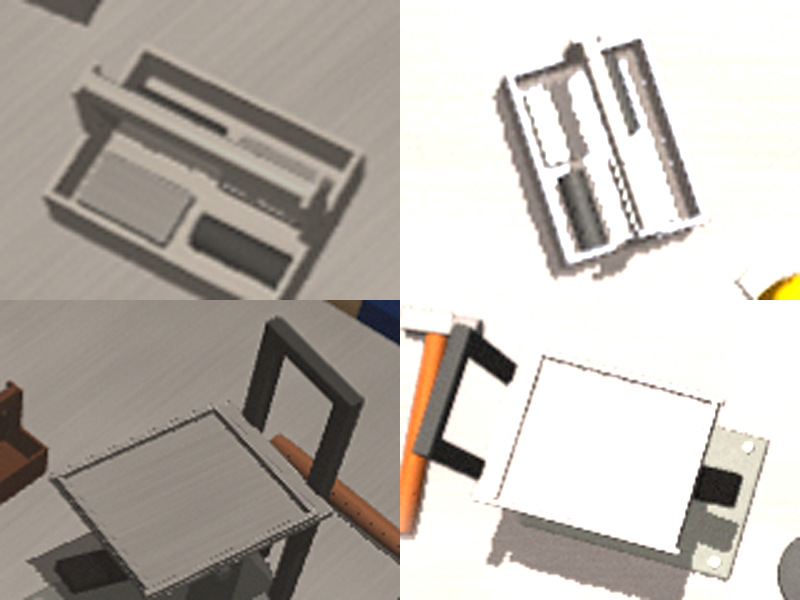

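Crop readings: the tray wall corners and handle ends show in both views, and so do the platform's lip corners. Triangulating.

```bash
python3 - <<'E'
from h import *
a=load('scene0');b=load('top0')
k=104/400
A=lambda p:[180+p[0]*k,260+p[1]*k]
B=lambda p:[285+(p[0]-400)*k,140+p[1]*k]
C=lambda p:[300+p[0]*.4,65+(p[1]-300)*.4]
D=lambda p:[80+(p[0]-400)*.4,110+(p[1]-300)*.4]
def go(n,p,q): 
    x,e=tri(ray(a,a['T'],[p]),ray(b,b['T'],[q])); print(n,x.round(4),round(e,4)); return x
t=[go('tray',A(p),B(q)) for p,q in [((365,158),(502,75)),((45,197),(705,220)),((145,52),(565,262))]]
h=[go('hand',A(p),B(q)) for p,q in [((325,190),(592,42)),((80,85),(632,235))]]
P=[go('plat',C(p),D(q)) for p,q in [((52,478),(680,552)),((147,592),(720,403)),((330,515),(543,356)),((222,405),(475,503))]]
d=h[0]-h[1]; print('yaw bar',np.arctan2(d[1],d[0]), 'wall',np.arctan2(*(t[0]-t[2])[[1,0]]),'mid',(h[0]+h[1])/2,(t[0]+t[1])/2)
f=(P[0]+P[1])/2;r=(P[2]+P[3])/2;d=r-f;print('lift yaw',np.arctan2(d[1],d[0]),np.arctan2(*(P[0]-P[1])[[1,0]]),'L',np.hypot(*d[:2]),'front',f,r)
d/=np.linalg.norm(d);print('mid',f+.09*d)
E
```

```text
tray [ 0.6242 -0.1609  0.029 ] 0.0005
tray [ 0.5144 -0.3109  0.035 ] 0.0004
tray [ 0.4825 -0.2073  0.029 ] 0.0007
hand [ 0.6384 -0.2135  0.0924] 0.0121
hand [ 0.4947 -0.254   0.0715] 0.0121
plat [0.4571 0.1505 0.1979] 0.0024
plat [0.6047 0.1149 0.1968] 0.0008
plat [0.6583 0.2991 0.1881] 0.0168
plat [0.5034 0.3513 0.184 ] 0.0037
yaw bar 0.27487417158501387 wall 0.31605033121128046 mid [ 0.56656238 -0.23374197  0.08196501] [ 0.56928477 -0.23592688  0.03199497]
lift yaw 1.3169794169231577 2.9051826037577797 L 0.19889688405898037 front [0.53091363 0.13268852 0.19735739] [0.58085672 0.32521295 0.18604495]
mid [0.5534762  0.21966445 0.19224682]
```

The tray is at about (0.567,-0.234) with yaw 0.32, and the lift is at about (0.553,0.22) with yaw 1.33. The tool can't lean, because turns are about its z only. I'll work the lever with one open finger outside the platform edge. Next I plan the transit.

```bash
cat > plan.py <<'E'
from h import *
def plan(cmd,tgts):
    cmd=np.array(cmd,float)
    for t in tgts:
        t=np.array(t,float); n=0
        while True:
            M=R.from_euler('xyz',[np.pi,0,cmd[3]]).as_matrix()
            s=M.T@(t[:3]-cmd[:3])/.15; w=-((t[3]-cmd[3]+np.pi)%(2*np.pi)-np.pi)/np.pi
            if max(abs(s).max()*.15/.001,abs(w)*180/.2)<.6 and n: break
            f=min(1,1/max(abs(s).max(),1e-9)); s=np.round(s*f,3); wc=np.round(np.clip(w,-.34,.34),3)
            cmd[:3]+=M@(s*.15); cmd[3]-=wc*np.pi; n+=1
            print(s.tolist(),wc,'->',cmd.round(4).tolist())
            if n>8: break
    return cmd
E
python3 - <<'E'
from plan import *
plan([.161,.526,.22,2.845],[(.161,.526,.37,2.6),(.567,-.234,.36,.316)])
E
```

```text
[0.0, 0.0, -1.0] 0.078 -> [0.161, 0.526, 0.37, 2.6]
[-1.0, -0.597, 0.014] 0.34 -> [0.2434, 0.3719, 0.3679, 1.5318]
[-1.0, 0.585, 0.013] 0.34 -> [0.3252, 0.2186, 0.366, 0.4637]
[0.027, 1.0, 0.012] 0.047 -> [0.3959, 0.0863, 0.3642, 0.316]
[0.176, 1.0, 0.012] 0.0 -> [0.4676, -0.0481, 0.3624, 0.316]
[0.177, 1.0, 0.011] 0.0 -> [0.5395, -0.1824, 0.3607, 0.316]
[0.068, 0.384, 0.005] 0.0 -> [0.5671, -0.234, 0.36, 0.316]
```

Emit:
carry_out(motion="0 0 -.4 0.02;0 0 -.7 0.04;0 0 -1 0.078;0 0 -1 0.078;0 0 -1 0.078;0 0 -1 0.078;0 0 -1 0.078;0 0 -1 0.078", grip=1)

```text
time: 0.95
tool_pos: [0.1607, 0.5256, 0.3674]
ee_rot: [-3.138, 0.001, 2.6]
wrist_force: [-0.6, -0.5, -0.0]
width: 0.094
finger_force: 0.0
```

Emit:
carry_out(motion="-.125 -.075 0 .042;-.25 -.15 0 .085;-.375 -.225 0 .127;-.5 -.3 0 .17;-.625 -.375 .01 .212;-.75 -.45 .01 .255;-.875 -.525 .01 .297;-1 -.597 .014 .34")

```text
time: 1.75
tool_pos: [0.2433, 0.3708, 0.3666]
ee_rot: [-3.141, 0.001, 1.526]
wrist_force: [-0.5, -0.7, 1.0]
width: 0.0938
finger_force: 0.0
```

Emit:
carry_out(motion="-.125 .075 0 .042;-.25 .15 0 .085;-.375 .225 0 .127;-.5 .3 0 .17;-.625 .365 .01 .212;-.75 .44 .01 .255;-.875 .515 .01 .297;-1 .585 .013 .34")

```text
time: 2.55
tool_pos: [0.3251, 0.2176, 0.3646]
ee_rot: [-3.142, 0.001, 0.458]
wrist_force: [0.2, -0.3, 0.1]
width: 0.0941
finger_force: 0.0
```

Emit:
carry_out(motion=".003 .125 0 .01;.006 .25 0 .02;.01 .375 0 .03;.013 .5 0 .04;.016 .625 .01 .047;.02 .75 .01 .047;.023 .875 .01 .047;.027 1 .012 .047")

```text
time: 3.35
tool_pos: [0.3957, 0.0854, 0.3628]
ee_rot: [-3.141, 0.001, 0.316]
wrist_force: [0.9, 0.7, -0.4]
width: 0.0941
finger_force: 0.0
```

Emit:
carry_out(motion=".03 .17 0 0;.06 .35 0 0;.09 .5 0 0;.12 .7 0 0;.15 .85 .01 0;.176 1 .012 0;.176 1 .012 0;.176 1 .012 0")

```text
time: 4.15
tool_pos: [0.4671, -0.0481, 0.3609]
ee_rot: [-3.14, 0.002, 0.315]
wrist_force: [-0.4, -0.5, -0.8]
width: 0.0942
finger_force: 0.0
```

Emit:
carry_out(motion=".03 .17 0 0;.06 .35 0 0;.09 .5 0 0;.12 .7 0 0;.15 .85 .01 0;.177 1 .011 0;.177 1 .011 0;.177 1 .011 0")

```text
time: 4.95
tool_pos: [0.5389, -0.1813, 0.3601]
ee_rot: [-3.14, 0.0, 0.317]
wrist_force: [-0.4, -0.7, 0.8]
width: 0.0939
finger_force: 0.0
```

Emit:
carry_out(motion=".03 .2 0 0;.068 .384 .005 0;.068 .384 .005 0;.068 .384 .005 0;.068 .384 .005 0;.068 .384 .005 0;.068 .384 .005 0;.068 .384 .005 0")

```text
time: 5.75
tool_pos: [0.5666, -0.2336, 0.3599]
ee_rot: [3.141, -0.001, 0.316]
wrist_force: [0.5, -0.0, -0.8]
width: 0.094
finger_force: 0.0
```

```bash
python3 - <<'E'
from h import *
w=shot('wrist','w1'); s=shot('scene','s1')
print({k:np.round(v,4).tolist() for k,v in w['obs'].items()})
a=cv2.imread('pics/w1.png');b=cv2.imread('pics/s1.png')
print(proj(s,s['T'],[w['obs']['tool_pos']]))
u,v=proj(s,s['T'],[w['obs']['tool_pos']])[0].astype(int)
x=int(np.clip(u-120,0,320));y=int(np.clip(v-130,0,240))
m=np.hstack([cv2.resize(a,(440,330))[:, :],cv2.resize(b[y:y+180,x:x+196],(359,330))])
cv2.imwrite('pics/m2.png',np.clip(m*1.3,0,255).astype(np.uint8)); print(x,y)
E
```

```text
{'time': 5.75, 'joint_positions': [-0.4835, 0.2521, 0.9042, 0.0001, 1.9847, 0.7709], 'qvel': [-0.0054, 0.0082, -0.0009, -0.001, -0.0011, -0.0015], 'joint_torque': [0.0653, -40.5528, -29.7525, 0.0638, -0.0383, 0.0007], 'tool_pos': [0.5666, -0.2336, 0.3599], 'ee_rot': [3.1412, -0.0006, 0.3164], 'wrist_force': [0.4529, -0.0471, -0.8069], 'wrist_torque': [-0.0394, 0.1334, 0.007], 'finger_force': 0.0, 'width': 0.094}
[[219.55842329 228.00350948]]
99 98
```

View pics/m2.png

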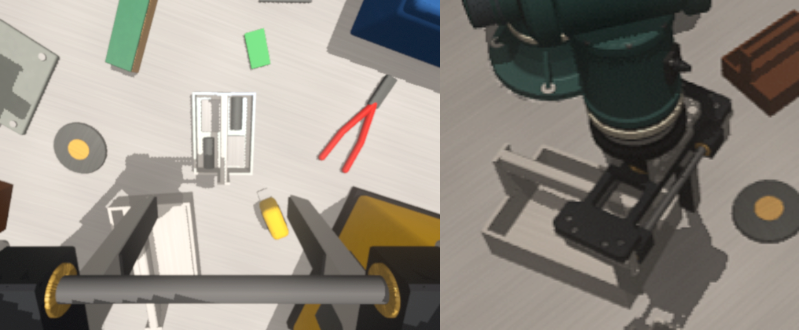

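The wrist view shows the tray at crop (224,135), with its bar along the image's vertical (crop cols 219-230) and the fingers well aligned. The scene crop shows the gripper's long rail along tool y. Next I read the bar edges.

```bash
python3 - <<'E'
from h import *
w=load('w1'); g=cv2.cvtColor(w['image'],cv2.COLOR_RGB2GRAY)
for r in(135,150,165,180,200,215,225): print(r,g[r-1:r+2,240:330:1].mean(0).astype(int)[0:90:2].tolist())
print('col',g[105:245,280:290].mean(1).astype(int)[::2].tolist())
E
```

```text
135 [171, 144, 143, 201, 155, 159, 203, 201, 166, 183, 186, 189, 188, 188, 172, 129, 127, 126, 125, 134, 146, 194, 204, 205, 197, 192, 156, 98, 90, 99, 110, 112, 107, 98, 137, 203, 203, 163, 139, 134, 110, 188, 196, 172, 170]
150 [169, 145, 129, 193, 163, 149, 202, 202, 167, 181, 182, 185, 184, 185, 176, 128, 124, 123, 123, 133, 148, 195, 204, 205, 195, 191, 153, 94, 91, 102, 111, 111, 104, 95, 153, 204, 199, 151, 138, 124, 124, 197, 186, 171, 170]
165 [171, 163, 126, 190, 172, 140, 200, 201, 163, 176, 177, 179, 177, 179, 169, 124, 121, 120, 120, 129, 146, 195, 202, 204, 191, 191, 181, 146, 150, 147, 143, 145, 148, 165, 197, 205, 192, 142, 136, 113, 145, 200, 178, 170, 170]
180 [169, 157, 123, 183, 192, 133, 193, 202, 196, 129, 88, 97, 106, 107, 103, 87, 91, 136, 141, 191, 173, 193, 201, 204, 189, 170, 179, 182, 180, 181, 180, 184, 183, 182, 182, 183, 160, 137, 132, 108, 183, 198, 172, 169, 169]
200 [139, 133, 120, 157, 189, 114, 127, 137, 135, 118, 77, 77, 80, 79, 76, 73, 89, 134, 135, 187, 162, 163, 171, 195, 181, 169, 176, 177, 175, 177, 177, 178, 177, 177, 177, 177, 155, 134, 125, 124, 195, 184, 171, 171, 170]
215 [172, 170, 135, 139, 184, 125, 97, 97, 97, 97, 94, 90, 89, 89, 89, 90, 95, 99, 100, 104, 120, 134, 136, 182, 165, 117, 115, 115, 115, 115, 115, 117, 117, 117, 117, 117, 111, 105, 101, 142, 196, 176, 170, 170, 170]
225 [171, 171, 171, 171, 164, 120, 116, 116, 116, 116, 116, 115, 116, 116, 116, 116, 129, 161, 135, 99, 118, 132, 135, 181, 157, 114, 157, 171, 171, 171, 172, 172, 172, 172, 172, 172, 172, 173, 173, 173, 173, 172, 173, 172, 172]
col [172, 172, 174, 175, 173, 171, 159, 201, 198, 191, 190, 189, 190, 191, 192, 191, 192, 192, 191, 192, 191, 192, 190, 192, 190, 191, 190, 190, 190, 190, 189, 191, 194, 193, 191, 191, 190, 191, 190, 191, 190, 190, 190, 190, 190, 188, 189, 184, 162, 161, 158, 158, 155, 160, 153, 147, 146, 144, 146, 143, 145, 142, 144, 143, 158, 169, 172, 171, 170, 172]
```

```bash
python3 - <<'E'
import cv2
a=cv2.imread('pics/w1.png')[100:250,230:340]
cv2.imwrite('pics/m3.png',cv2.resize(a,None,fx=4,fy=4,interpolation=cv2.INTER_CUBIC))
E
```

```text
(no output)
```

View pics/m3.png

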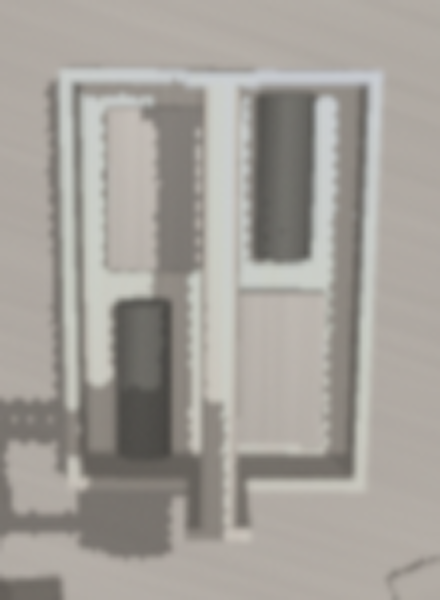

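The enlarged wrist view gives the wall corners at (60,72), (382,73), (362,490) and (68,488) on the crop. The bar's centreline runs from (221,72) to (222,535). I back-project these to their planes.

```bash
python3 - <<'E'
from plan import *
w=load('w1');T=w['T']; f=lambda p:[230+p[0]/4-.4,100+p[1]/4-.4]
c=onz(w,T,[f(p) for p in((60,72),(382,73),(362,490),(68,488))],.04)
print(c.round(4),c.mean(0),[np.linalg.norm(c[i]-c[(i+1)%4]).round(4) for i in range(4)])
for i,j in((3,0),(2,1)): d=c[j]-c[i];print(np.arctan2(d[1],d[0]))
b=onz(w,T,[f(p) for p in((221,74),(221,300),(221,538))],.095);print(b.round(4),np.linalg.norm(b[0]-b[2]),(b[0]+b[2])/2);d=b[0]-b[2];print(np.arctan2(d[1],d[0]))
# heights: triangulate wrist vs initial top/scene
t=load('top0');k=.26
B=lambda p:[285+(p[0]-400)*k,140+p[1]*k]; S=lambda p:[180+p[0]*k,260+p[1]*k];s=load('scene0')
print(tri(ray(w,T,[f((221,74))]),ray(s,s['T'],[S((327,185))])),tri(ray(w,T,[f((221,538))]),ray(s,s['T'],[S((82,80))])))
print(tri(ray(w,T,[f((382,73))]),ray(s,s['T'],[S((365,158))])))
E
```

```text
[[ 0.622  -0.1612  0.04  ]
 [ 0.6557 -0.2655  0.04  ]
 [ 0.5132 -0.3098  0.04  ]
 [ 0.4801 -0.2058  0.04  ]] [ 0.56773301 -0.23558437  0.04      ] [np.float64(0.1097), np.float64(0.1492), np.float64(0.1092), np.float64(0.1487)]
0.30459653185394364
0.3010757160174387
[[ 0.639  -0.2128  0.095 ]
 [ 0.5736 -0.2343  0.095 ]
 [ 0.4977 -0.2593  0.095 ]] 0.14878588059051762 [ 0.56837468 -0.23606941  0.095     ]
0.3177410143553029
(array([ 0.64126721, -0.21045189,  0.10072126]), np.float64(0.006307939904948043)) (array([ 0.49623661, -0.25983993,  0.08846218]), np.float64(0.0015047459095101432))
(array([ 0.66760475, -0.23083162,  0.21996091]), np.float64(0.041608297250753955))
```

```bash
python3 - <<'E'
from plan import *
plan([.5671,-.234,.36,.316],[(.568,-.236,.21,.308),(.568,-.236,.08,.308)])
E
```

```text
[0.002, 0.015, 1.0] 0.003 -> [0.5681, -0.236, 0.21, 0.3066]
[-0.0, -0.0, 0.867] -0.0 -> [0.5681, -0.236, 0.0799, 0.3066]
```

Emit:
carry_out(motion=".002 .015 .15 .003;.002 .015 .35 .003;.002 .015 .55 .003;.002 .015 .75 .003;.002 .015 .9 .003;.002 .015 1 .003;.002 .015 1 .003;.002 .015 1 .003")

```text
time: 6.65
tool_pos: [0.5681, -0.2363, 0.2102]
ee_rot: [3.141, -0.001, 0.306]
wrist_force: [-0.4, 0.4, -0.2]
width: 0.094
finger_force: 0.0
```

Emit:
carry_out(motion="0 0 .15 0;0 0 .3 0;0 0 .45 0;0 0 .6 0;0 0 .75 0;0 0 .83 0;0 0 .867 0;0 0 .867 0")

```text
time: 7.45
tool_pos: [0.5681, -0.2363, 0.0799]
ee_rot: [3.141, -0.001, 0.306]
wrist_force: [0.6, -0.2, 0.5]
width: 0.0937
finger_force: 0.0
```

Emit:
carry_out(motion="0 0 0 0;0 0 0 0;0 0 0 0;0 0 0 0;0 0 0 0;0 0 0 0;0 0 0 0;0 0 0 0", grip=-1)

```text
time: 8.25
tool_pos: [0.5677, -0.2361, 0.0793]
ee_rot: [-3.141, 0.0, 0.306]
wrist_force: [0.5, -0.4, -0.0]
width: 0.0335
finger_force: 0.0
```

Emit:
carry_out(motion="0 0 -.02 0;0 0 -.05 0;0 0 -.1 0;0 0 -.15 0;0 0 -.2 0;0 0 -.25 0;0 0 -.27 0;0 0 -.27 0")

```text
time: 9.05
tool_pos: [0.5681, -0.2363, 0.1206]
ee_rot: [3.141, -0.001, 0.306]
wrist_force: [0.1, -0.2, -5.5]
width: 0.0113
finger_force: 30.0
```

```bash
python3 - <<'E'
from h import *
w=shot('wrist','w2'); s=shot('scene','s2'); print(w['obs']['tool_pos'],w['obs']['ee_rot'],w['obs']['wrist_torque'])
a=cv2.imread('pics/w2.png');b=cv2.imread('pics/s2.png')
m=np.hstack([cv2.resize(a,(400,300)),cv2.resize(b[210:360,140:340],(400,300))])
cv2.imwrite('pics/m4.png',np.clip(m*1.3,0,255).astype(np.uint8))
E
```

```text
[ 0.56809795 -0.23632321  0.12056203] [ 3.14076939e+00 -9.38853662e-04  3.06384662e-01] [-0.03890649  0.18393828  0.01660074]
```

View pics/m4.png

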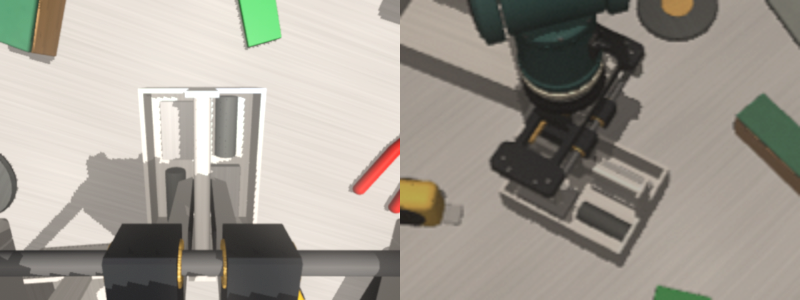

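The fingers were still closing when the lift began, so the tray is held high on the bar and is level. I'll set it down again and re-grip deeper.

Emit:
carry_out(motion="0 0 .02 0;0 0 .05 0;0 0 .08 0;0 0 .11 0;0 0 .14 0;0 0 .16 0;0 0 .17 0;0 0 .17 0")

```text
time: 9.95
tool_pos: [0.5676, -0.2361, 0.094]
ee_rot: [-3.141, 0.0, 0.306]
wrist_force: [0.3, -0.8, -6.0]
width: 0.0121
finger_force: 30.0
```

Emit:
carry_out(motion="0 0 .01 0;0 0 .01 0;0 0 .02 0;0 0 .02 0;0 0 .03 0;0 0 .03 0;0 0 .03 0;0 0 .03 0")

```text
time: 10.75
tool_pos: [0.5682, -0.2362, 0.0917]
ee_rot: [3.14, -0.001, 0.307]
wrist_force: [-2.8, 0.8, 5.1]
width: 0.0117
finger_force: 30.0
```

Emit:
carry_out(motion="0 0 0 0;0 0 0 0;0 0 0 0;0 0 0 0;0 0 .02 0;0 0 .04 0;0 0 .07 0;0 0 .07 0", grip=-0.3)

```text
time: 11.55
tool_pos: [0.5672, -0.2358, 0.0781]
ee_rot: [-3.14, 0.001, 0.306]
wrist_force: [-0.2, -0.5, -1.0]
width: 0.033
finger_force: 0.0
```

Emit:
carry_out(motion="0 0 0 0;0 0 0 0;0 0 0 0;0 0 0 0;0 0 0 0;0 0 0 0;0 0 0 0;0 0 0 0", grip=-1)

```text
time: 12.35
tool_pos: [0.5679, -0.2363, 0.0796]
ee_rot: [3.141, -0.0, 0.306]
wrist_force: [-0.4, -0.4, 0.4]
width: 0.0116
finger_force: 30.0
```

```bash
python3 - <<'E'
from plan import *
plan([.5681,-.236,.0799,.3066],[(.568,-.236,.21,.3066),(.56,-.22,.34,.3066),(.54,-.09,.34,.82),(.513,.055,.34,1.33)])
E
```

```text
[-0.001, -0.0, -0.867] -0.0 -> [0.568, -0.236, 0.21, 0.3066]
[-0.018, -0.118, -0.867] -0.0 -> [0.56, -0.22, 0.34, 0.3066]
[0.134, -0.866, 0.0] -0.163 -> [0.54, -0.0901, 0.34, 0.8187]
[0.583, -0.792, 0.0] -0.163 -> [0.513, 0.0549, 0.34, 1.3308]
```

Emit:
carry_out(motion="0 0 -.04 0;0 0 -.12 0;0 0 -.25 0;0 0 -.4 0;0 0 -.55 0;0 0 -.7 0;0 0 -.82 0;0 0 -.867 0")

```text
time: 13.15
tool_pos: [0.5683, -0.2363, 0.212]
ee_rot: [3.139, -0.002, 0.307]
wrist_force: [1.0, -0.7, -6.1]
width: 0.0117
finger_force: 30.0
```

Emit:
carry_out(motion="0 0 -.07 0;0 0 -.17 0;0 -.02 -.3 0;-.01 -.04 -.45 0;-.01 -.06 -.6 0;-.015 -.08 -.74 0;-.018 -.1 -.83 0;-.018 -.118 -.867 0")

```text
time: 13.95
tool_pos: [0.56, -0.2201, 0.3414]
ee_rot: [3.14, -0.002, 0.306]
wrist_force: [0.9, 0.3, -6.3]
width: 0.012
finger_force: 30.0
```

Emit:
carry_out(motion=".01 -.03 0 -.005;.02 -.1 0 -.02;.03 -.2 0 -.04;.05 -.33 0 -.06;.07 -.46 0 -.085;.09 -.6 0 -.11;.11 -.73 0 -.135;.134 -.866 0 -.163")

```text
time: 14.75
tool_pos: [0.5391, -0.089, 0.3375]
ee_rot: [-3.138, 0.001, 0.823]
wrist_force: [0.6, 0.4, -5.4]
width: 0.0117
finger_force: 30.0
```

Emit:
carry_out(motion=".08 -.12 0 -.025;.17 -.25 0 -.05;.27 -.37 0 -.075;.36 -.49 0 -.1;.45 -.6 0 -.125;.52 -.7 0 -.145;.565 -.77 0 -.158;.583 -.792 0 -.163")

```text
time: 15.55
tool_pos: [0.5122, 0.056, 0.3385]
ee_rot: [-3.14, 0.0, 1.333]
wrist_force: [-0.7, 0.0, -5.5]
width: 0.0118
finger_force: 30.0
```

```bash
python3 - <<'E'
from h import *
w=shot('wrist','w3'); s=shot('top','t3'); print(w['obs']['tool_pos'],w['obs']['ee_rot'],w['obs']['width'],w['obs']['wrist_force'])
cv2.imwrite('pics/m5.png',cv2.resize(w['image'][:,:,::-1],(800,600)))
E
```

```text
[0.51215319 0.05603882 0.33848348] [-3.13964783e+00  1.89033351e-04  1.33329680e+00] 0.011809495570691992 [-0.65388124  0.02679858 -5.49017097]
```

View pics/m5.png

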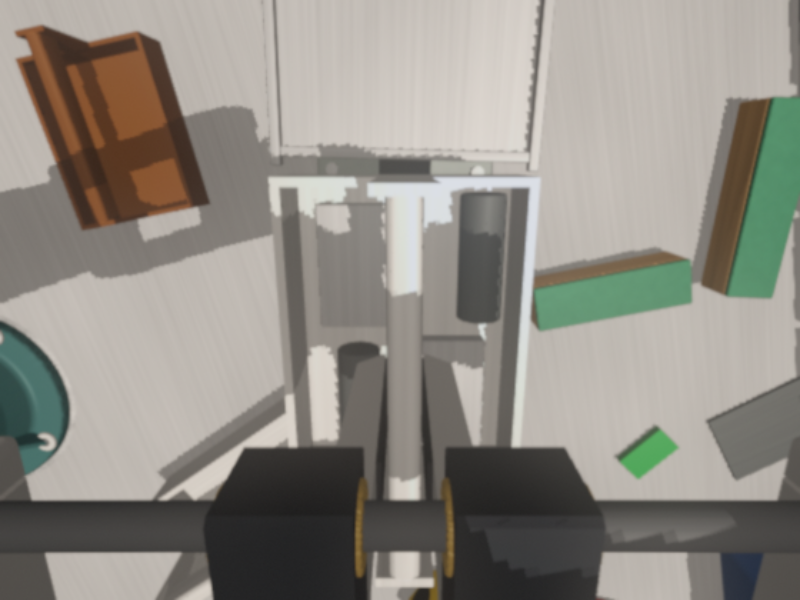

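The wrist view shows the platform ahead. Its front outer corners are at about (270,163) and (537,165) in the 800-wide picture, and the side edges run up to (263,0) and (552,0). The tray is level with all four offcuts inside.

```bash
python3 - <<'E'
from h import *
w=load('w3'); g=cv2.cvtColor(w['image'],cv2.COLOR_RGB2GRAY)
for r in(5,30,55,80,95): print(r,'L',g[r-1:r+2,178:206].mean(0).astype(int).tolist(),'R',g[r-1:r+2,360:392].mean(0).astype(int).tolist())
for c in(210,240,280,320,350): print(c,g[96:126,c-1:c+2].mean(1).astype(int).tolist())
E
```

```text
5 L [188, 188, 188, 186, 182, 177, 177, 182, 186, 188, 191, 190, 174, 134, 125, 160, 184, 191, 192, 191, 190, 188, 188, 189, 190, 191, 191, 192] R [205, 204, 204, 204, 205, 207, 207, 207, 208, 207, 206, 204, 203, 203, 200, 178, 146, 128, 108, 95, 128, 174, 196, 200, 201, 201, 198, 190, 184, 185, 186, 185]
30 L [186, 186, 187, 187, 186, 185, 181, 173, 181, 187, 190, 193, 193, 182, 146, 126, 155, 184, 192, 193, 193, 191, 190, 190, 190, 191, 191, 192] R [207, 207, 209, 210, 211, 210, 210, 210, 210, 208, 207, 207, 208, 202, 174, 135, 105, 102, 147, 187, 203, 205, 204, 205, 201, 190, 185, 187, 188, 187, 187, 187]
55 L [187, 186, 186, 186, 187, 187, 186, 180, 167, 179, 187, 190, 194, 196, 189, 159, 128, 150, 183, 193, 194, 194, 193, 193, 192, 192, 192, 193] R [212, 214, 214, 213, 213, 212, 212, 211, 210, 211, 207, 186, 153, 126, 104, 115, 163, 195, 207, 208, 209, 206, 197, 187, 184, 184, 185, 185, 186, 187, 188, 187]
80 L [174, 185, 187, 187, 187, 187, 187, 187, 181, 168, 175, 185, 190, 194, 197, 193, 168, 132, 146, 182, 193, 194, 195, 196, 194, 193, 193, 193] R [216, 215, 215, 215, 215, 2
[... 507 characters left out ...]
 156, 135, 127, 128, 129, 128, 129, 128, 129, 128, 128, 127, 127, 125, 127, 159, 199, 215]
240 [200, 200, 201, 199, 192, 167, 143, 134, 136, 136, 133, 132, 131, 126, 118, 115, 117, 117, 117, 117, 117, 117, 117, 117, 117, 117, 121, 153, 197, 216]
280 [206, 206, 206, 206, 206, 206, 201, 181, 175, 191, 199, 193, 177, 154, 130, 106, 87, 80, 80, 79, 80, 79, 80, 80, 81, 90, 106, 116, 118, 118]
320 [210, 210, 210, 210, 210, 210, 210, 209, 204, 193, 198, 202, 197, 176, 148, 134, 143, 161, 171, 173, 173, 172, 172, 172, 170, 160, 144, 161, 201, 219]
350 [213, 213, 214, 213, 213, 213, 213, 213, 206, 184, 184, 200, 208, 212, 214, 213, 199, 185, 184, 188, 188, 188, 188, 188, 186, 174, 151, 162, 202, 219]
```

```bash
python3 - <<'E'
from plan import *
w=load('w3');T=w['T'];rows=[5,30,55,80,95]
Li=list(zip([190.5,191.6,192.8,194.,194.7],rows));Ri=list(zip([380.3,377.9,375.9,373.5,371.8],rows));Ro=list(zip([387,384.7,382.3,379.9,378.3],rows));F=[(210,107.6),(280,108.8),(320,109.4)]
def line(P): c=P[:,:2].mean(0);v=np.linalg.svd(P[:,:2]-c)[2][0];v=v*np.sign(v[1] if abs(v[1])>abs(v[0]) else v[0]);return c,v
for z in(.188,.195,.202,.21):
    l=onz(w,T,Li,z);r=onz(w,T,Ri,z);ro=onz(w,T,Ro,z);f=onz(w,T,F,z)
    cl,vl=line(l);cr,vr=line(r);cf,vf=line(f);y=[np.arctan2(v[1],v[0]) for v in(vl,vr)]
    ya=np.mean(y);x=np.array([np.cos(ya),np.sin(ya)]);n=np.array([-x[1],x[0]])
    wi=(cl-cr)@n; fm=cf@x; mid=x*(fm+.09)+n*((cl+cr)@n/2)
    print(z,'yaw',np.round(y,4),'frontnormal',round(np.arctan2(vf[1],vf[0])+np.pi/2,4),'width',wi.round(4),'mid',mid.round(4))
E
```

```text
0.188 yaw [1.3084 1.3099] frontnormal 1.3173 width 0.1543 mid [0.5552 0.2255]
0.195 yaw [1.3084 1.3099] frontnormal 1.3173 width 0.1509 mid [0.5552 0.2255]
0.202 yaw [1.3084 1.3099] frontnormal 1.3173 width 0.1474 mid [0.5552 0.2254]
0.21 yaw [1.3084 1.3099] frontnormal 1.3173 width 0.1435 mid [0.5552 0.2254]
```

```bash
python3 - <<'E'
from plan import *
plan([.513,.0549,.34,1.3308],[(.5345,.142,.34,1.31),(.5562,.2293,.34,1.31),(.5562,.2293,.28,1.31)])
E
```

```text
[0.598, 0.001, 0.0] 0.007 -> [0.5345, 0.142, 0.34, 1.3088]
[0.6, -0.011, -0.0] -0.0 -> [0.5562, 0.2293, 0.34, 1.3088]
[-0.0, 0.0, 0.4] -0.0 -> [0.5562, 0.2293, 0.28, 1.3088]
```

Emit:
carry_out(motion=".02 0 0 .001;.06 0 0 .002;.13 0 0 .003;.22 0 0 .004;.31 0 0 .005;.41 0 0 .006;.5 .001 0 .007;.598 .001 0 .007")

```text
time: 16.45
tool_pos: [0.5346, 0.1434, 0.3394]
ee_rot: [-3.142, 0.0, 1.309]
wrist_force: [0.6, 0.3, -5.9]
width: 0.0119
finger_force: 30.0
```

Emit:
carry_out(motion=".1 0 0 0;.2 -.002 0 0;.3 -.004 0 0;.39 -.006 0 0;.47 -.008 0 0;.54 -.01 0 0;.585 -.011 0 0;.6 -.011 0 0")

```text
time: 17.25
tool_pos: [0.5562, 0.23, 0.3393]
ee_rot: [-3.141, 0.0, 1.309]
wrist_force: [0.1, 0.5, -5.4]
width: 0.0117
finger_force: 30.0
```

Emit:
carry_out(motion="0 0 .03 0;0 0 .09 0;0 0 .16 0;0 0 .23 0;0 0 .3 0;0 0 .36 0;0 0 .39 0;0 0 .4 0")

```text
time: 18.05
tool_pos: [0.5558, 0.2292, 0.2785]
ee_rot: [-3.14, 0.001, 1.309]
wrist_force: [-0.3, -0.1, -6.0]
width: 0.012
finger_force: 30.0
```

Emit:
carry_out(motion="0 0 .005 0;0 0 .01 0;0 0 .015 0;0 0 .02 0;0 0 .025 0;0 0 .03 0;0 0 .03 0;0 0 .03 0")

```text
time: 18.85
tool_pos: [0.5561, 0.2293, 0.2749]
ee_rot: [-3.142, -0.0, 1.309]
wrist_force: [-0.8, 0.1, -6.0]
width: 0.0115
finger_force: 30.0
```

Emit:
carry_out(motion="0 0 .003 0;0 0 .006 0;0 0 .01 0;0 0 .013 0;0 0 .016 0;0 0 .02 0;0 0 .02 0;0 0 .02 0")

```text
time: 19.65
tool_pos: [0.5561, 0.2293, 0.272]
ee_rot: [-3.142, -0.0, 1.309]
wrist_force: [-0.1, 0.2, -5.6]
width: 0.0119
finger_force: 30.0
```

Emit:
carry_out(motion="0 0 .003 0;0 0 .006 0;0 0 .01 0;0 0 .013 0;0 0 .016 0;0 0 .02 0;0 0 .02 0;0 0 .02 0")

```text
time: 20.45
tool_pos: [0.5561, 0.2293, 0.2713]
ee_rot: [3.139, -0.002, 1.309]
wrist_force: [-3.1, -0.7, 4.5]
width: 0.0115
finger_force: 30.0
```

Contact is confirmed and the tray stands on the platform, whose face is at about 0.191. I'll release, rise, and swing over to the lever.

```bash
python3 - <<'E'
from plan import *
plan([.5562,.2293,.2695,1.3088],[(.5562,.2293,.38,1.3088),(.532,.139,.38,2.1),(.5083,.0496,.38,2.881),(.5083,.0496,.24,2.881)])
E
```

```text
[0.0, 0.0, -0.737] -0.0 -> [0.5562, 0.2293, 0.38, 1.3088]
[-0.623, 0.0, 0.0] -0.252 -> [0.532, 0.139, 0.38, 2.1005]
[-0.435, -0.438, 0.0] -0.248 -> [0.5083, 0.0495, 0.38, 2.8796]
[-0.0, 0.0, 0.934] -0.0 -> [0.5083, 0.0495, 0.24, 2.8796]
```

Emit:
carry_out(motion="0 0 0 0;0 0 0 0;0 0 0 0;0 0 0 0;0 0 0 0;0 0 0 0;0 0 0 0;0 0 0 0", grip=-0.2)

```text
time: 21.25
tool_pos: [0.5561, 0.2293, 0.269]
ee_rot: [3.142, -0.0, 1.309]
wrist_force: [0.4, 0.3, 0.9]
width: 0.0379
finger_force: 0.0
```

Emit:
carry_out(motion="0 0 -.05 0;0 0 -.12 0;0 0 -.25 0;0 0 -.4 0;0 0 -.55 0;0 0 -.68 0;0 0 -.737 0;0 0 -.737 0")

```text
time: 22.05
tool_pos: [0.5565, 0.2294, 0.3819]
ee_rot: [3.138, -0.002, 1.309]
wrist_force: [-0.6, -0.0, 0.8]
width: 0.0377
finger_force: 0.0
```

Emit:
carry_out(motion="-.08 0 0 -.04;-.16 0 0 -.08;-.24 0 0 -.12;-.32 0 0 -.16;-.4 0 0 -.2;-.5 0 0 -.252;-.623 0 0 -.252;-.623 0 0 -.252", grip=1)

```text
time: 22.85
tool_pos: [0.5313, 0.1376, 0.3788]
ee_rot: [-3.14, -0.0, 2.098]
wrist_force: [-0.4, 0.6, 0.1]
width: 0.094
finger_force: 0.0
```

Emit:
carry_out(motion="-.08 -.08 0 -.04;-.16 -.16 0 -.08;-.24 -.24 0 -.12;-.32 -.32 0 -.16;-.4 -.4 0 -.2;-.435 -.438 0 -.248;-.435 -.438 0 -.248;-.435 -.438 0 -.248")

```text
time: 23.65
tool_pos: [0.5082, 0.0501, 0.379]
ee_rot: [3.141, -0.001, 2.876]
wrist_force: [0.3, -0.6, -0.6]
width: 0.0942
finger_force: 0.0
```

Emit:
carry_out(motion="0 0 .1 0;0 0 .25 0;0 0 .4 0;0 0 .55 0;0 0 .7 0;0 0 .85 0;0 0 .934 0;0 0 .934 0")

```text
time: 24.45
tool_pos: [0.5071, 0.0502, 0.2369]
ee_rot: [-3.141, -0.005, 2.879]
wrist_force: [-1.0, 0.3, 0.3]
width: 0.0941
finger_force: 0.0
```

```bash
python3 - <<'E'
from h import *
w=shot('wrist','w4'); s=shot('scene','s4'); t=shot('top','t4');print(w['obs']['tool_pos'],w['obs']['ee_rot'])
a,b,c=[x['image'][:,:,::-1] for x in(w,s,t)]
m=np.vstack([np.hstack([cv2.resize(a,(400,300)),cv2.resize(c[100:250,80:280],(400,300))]),np.hstack([cv2.resize(b[80:230,250:450],(400,300)),cv2.resize(a[:210,140:420],(400,300))])])
cv2.imwrite('pics/m6.png',np.clip(m*1.3,0,255).astype(np.uint8))
E
```

```text
[0.50711738 0.05015861 0.23693487] [-3.14069065 -0.00470092  2.8787424 ]
```

View pics/m6.png

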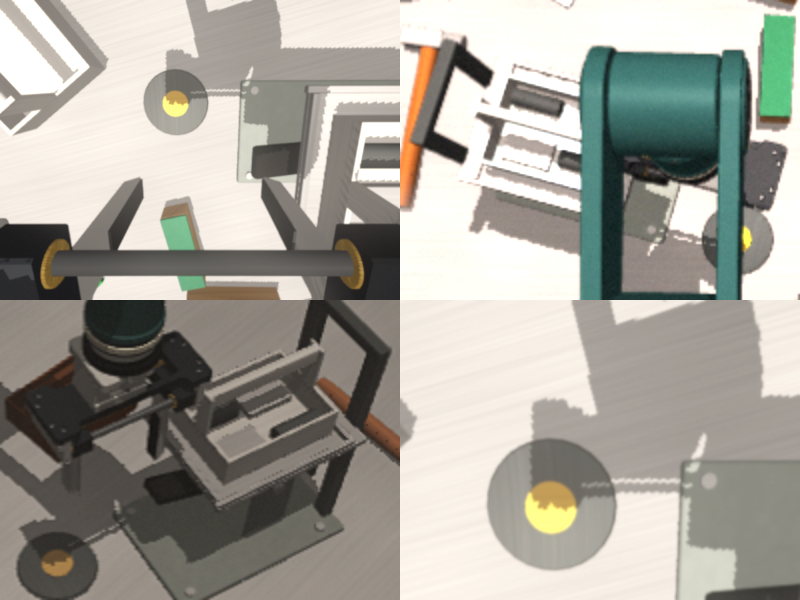

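The picture shows the tray standing inside the platform's lip with its offcuts. In the wrist panel the lever's black grip is at (275,160), just ahead of the platform-side finger, whose tip is at (268,182). I check the alignment numerically.

```bash
python3 - <<'E'
from h import *
w=load('w4');g=cv2.cvtColor(w['image'],cv2.COLOR_RGB2GRAY);T=w['T']
for r in(205,215,225,235,245): print(r,g[r,336:430:2].tolist())
for c in(360,375,390,405): print(c,g[190:262:2,c].tolist())
x=np.array([.2577,.9662,0]);y=np.array([-.9662,.2577,0]);m=np.array([.5552,.2254,0])
L=lambda a,b,c:m+a*x+b*y+np.array([0,0,c])
print('lever end corners',proj(w,T,[L(-.1234,.018,.1613),L(-.1234,-.018,.1613)]).round(1))
print('plat front corner',proj(w,T,[L(-.09,.08,.1995),L(-.09,-.08,.1995)]).round(1))
o=w['obs'];P=np.array(o['tool_pos'])
print('tcp in lift',(P-m)@x,(P-m)@y)
E
```

```text
205 [159, 165, 165, 165, 165, 164, 165, 165, 164, 135, 94, 68, 62, 60, 57, 56, 55, 53, 52, 51, 51, 51, 50, 49, 49, 48, 47, 48, 47, 47, 48, 47, 47, 46, 46, 46, 46, 46, 46, 47, 47, 48, 67, 78, 89, 81, 79]
215 [163, 167, 167, 166, 165, 165, 165, 166, 142, 69, 62, 58, 59, 59, 59, 59, 62, 61, 58, 60, 63, 62, 62, 61, 60, 59, 59, 59, 59, 60, 59, 59, 58, 58, 56, 49, 49, 49, 49, 48, 48, 57, 77, 82, 86, 79, 89]
225 [165, 167, 167, 167, 166, 165, 165, 165, 118, 63, 64, 66, 67, 67, 67, 65, 66, 65, 64, 64, 63, 63, 61, 61, 61, 61, 61, 60, 60, 60, 59, 60, 60, 54, 50, 48, 49, 51, 50, 50, 51, 71, 80, 90, 80, 81, 110]
235 [166, 166, 166, 165, 164, 164, 163, 157, 92, 64, 65, 66, 69, 68, 68, 67, 67, 66, 66, 64, 64, 64, 63, 63, 63, 62, 63, 61, 62, 62, 60, 60, 60, 53, 51, 52, 51, 50, 51, 52, 63, 78, 85, 86, 80, 97, 123]
245 [165, 164, 165, 163, 159, 197, 200, 197, 136, 67, 66, 69, 70, 70, 70, 69, 69, 68, 68, 67, 66, 66, 65, 64, 64, 64, 65, 67, 72, 79, 86, 96, 103, 117, 127, 137, 141, 149, 154, 152, 103, 91, 111, 84, 86, 117, 128]
360 [165, 165, 165, 165, 165, 166, 160, 89, 57, 58, 59, 58, 60, 60, 64, 66, 67, 67, 68, 67, 67, 67, 68, 69, 70, 69, 69, 69, 70, 70, 111, 161, 162, 178, 186, 185]
375 [121, 112, 112, 109, 108, 110, 84, 52, 51, 54, 53, 54, 57, 63, 64, 64, 62, 63, 63, 65, 64, 63, 64, 64, 65, 67, 66, 67, 67, 83, 98, 98, 99, 96, 89, 76]
390 [106, 107, 106, 107, 105, 93, 53, 46, 48, 48, 50, 54, 59, 60, 59, 61, 59, 60, 60, 60, 60, 60, 62, 61, 61, 61, 61, 63, 97, 157, 162, 157, 113, 97, 97, 97]
405 [107, 107, 106, 106, 103, 62, 44, 45, 47, 47, 48, 52, 52, 49, 48, 50, 49, 49, 49, 50, 51, 50, 50, 51, 51, 52, 51, 88, 155, 161, 161, 161, 161, 178, 182, 182]
lever end corners [[362.8 206.7]
 [359.8 252.6]]
plat front corner [[443.2 119.2]
 [414.1 356. ]]
tcp in lift -0.18170912256222746 0.0012977243229631494
```

The alignment agrees: the TCP is at lift x = -0.182, lateral 1 mm. I'll go down to just above the grip, slightly inboard, and make a first stroke that pulls outboard as it descends.

Emit:
carry_out(motion="0 .01 .07 0;0 .02 .15 0;0 .03 .22 0;0 .04 .29 0;0 .04 .333 0;0 .04 .333 0;0 .04 .333 0;0 .04 .333 0")

```text
time: 25.4
tool_pos: [0.51, 0.0553, 0.1901]
ee_rot: [3.141, 0.001, 2.879]
wrist_force: [0.1, 0.1, -0.1]
width: 0.0942
finger_force: 0.0
```

Emit:
carry_out(motion="0 0 .1 0;0 -.02 .2 0;0 -.04 .33 0;0 -.04 .47 0;0 -.04 .6 0;0 -.04 .7 0;0 -.04 .75 0;0 -.04 .77 0")

```text
time: 26.2
tool_pos: [0.5076, 0.0495, 0.0733]
ee_rot: [-3.142, -0.001, 2.879]
wrist_force: [-1.2, -1.2, 5.6]
width: 0.094
finger_force: 2.3
```

Emit:
carry_out(motion="0 0 .01 0;0 0 .02 0;0 0 .03 0;0 0 .03 0;0 0 .03 0;0 0 .03 0;0 0 .03 0;0 0 .03 0")

```text
time: 27.0
tool_pos: [0.5079, 0.0497, 0.0726]
ee_rot: [3.141, 0.0, 2.88]
wrist_force: [-7.0, -1.9, 13.6]
width: 0.0942
finger_force: 6.1
```

```bash
python3 - <<'E'
from h import *
w=shot('wrist','w5'); s=shot('scene','s5'); o=w['obs'];print(o['tool_pos'],o['wrist_force'],o['wrist_torque'])
a,b=[x['image'][:,:,::-1] for x in(w,s)]
m=np.hstack([cv2.resize(a[100:310,280:560],(400,300)),cv2.resize(b[80:230,250:450],(400,300))])
cv2.imwrite('pics/m7.png',np.clip(m*1.3,0,255).astype(np.uint8))
E
```

```text
[0.50788798 0.0497262  0.07255767] [-6.98202553 -1.93815077 13.61608626] [0.38244482 1.18205737 0.31915714]
```

View pics/m7.png

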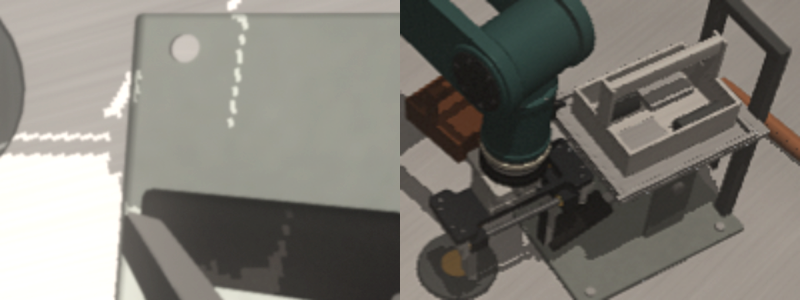

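The view shows the lever held down at its stop by the finger (dark grip, left panel). The platform has risen with the tray seated. The stop is at TCP z of about 0.0725, so I repeat the strokes.

Emit:
carry_out(motion="0 0 -.1 0;0 0 -.25 0;0 0 -.4 0;0 .01 -.55 0;0 .03 -.68 0;0 .04 -.8 0;0 .04 -.8 0;0 .04 -.8 0")

```text
time: 27.9
tool_pos: [0.5096, 0.0554, 0.1892]
ee_rot: [3.142, 0.0, 2.88]
wrist_force: [-0.9, 0.4, -0.9]
width: 0.0939
finger_force: 0.0
```

Emit:
carry_out(motion="0 0 .1 0;0 -.02 .2 0;0 -.04 .33 0;0 -.04 .47 0;0 -.04 .61 0;0 -.04 .74 0;0 -.04 .8 0;0 -.04 .8 0")

```text
time: 28.7
tool_pos: [0.5079, 0.0492, 0.0718]
ee_rot: [3.141, 0.0, 2.88]
wrist_force: [-7.1, -2.4, 20.6]
width: 0.094
finger_force: 8.7
```

Emit:
carry_out(motion="0 0 -.1 0;0 0 -.25 0;0 0 -.4 0;0 0 -.55 0;0 .02 -.7 0;0 .03 -.8 0;0 .03 -.8 0;0 .03 -.8 0")

```text
time: 29.5
tool_pos: [0.5086, 0.0539, 0.1877]
ee_rot: [-3.141, -0.002, 2.88]
wrist_force: [-0.8, 0.1, -0.4]
width: 0.094
finger_force: 0.0
```

```bash
python3 - <<'E'
from h import *
s=shot('scene','s6');o=s['obs'];print(o['tool_pos'],o['wrist_force'])
# platform rise: track patch of the rear-right platform corner between pictures
g=lambda f:cv2.cvtColor(load(f)['image'],cv2.COLOR_RGB2GRAY)
a=g('s4');t=a[140:165,410:440]
for f in('s5','s6'):
    r=cv2.matchTemplate(g(f)[110:180,390:460],t,cv2.TM_CCOEFF_NORMED);_,v,_,l=cv2.minMaxLoc(r);print(f,l[0]+390-410,l[1]+110-140,round(v,2))
x=np.array([.2577,.9662,0]);y=np.array([-.9662,.2577,0]);m=np.array([.5552,.2254,0])
p=lambda z:m+.095*x-.08*y+[0,0,z]
print(proj(s,s['T'],[p(.2),p(.214),p(.228),p(.242),p(.256)]).round(1))
E
```

```text
[0.50862489 0.05392392 0.18771918] [-0.75858947  0.10623145 -0.3739136 ]
s5 1 -4 0.79
s6 2 -7 0.63
[[428.4 149.1]
 [429.9 145. ]
 [431.4 141. ]
 [433.  136.8]
 [434.5 132.5]]
```

About 25 mm after two strokes. I continue, pulling out earlier as the platform gets higher.

Emit:
carry_out(motion="0 -.01 .1 0;0 -.03 .2 0;0 -.03 .33 0;0 -.03 .47 0;0 -.03 .61 0;0 -.03 .74 0;0 -.03 .8 0;0 -.03 .8 0")

```text
time: 30.35
tool_pos: [0.507, 0.048, 0.0707]
ee_rot: [-3.139, -0.002, 2.879]
wrist_force: [-6.8, -5.5, 13.8]
width: 0.0934
finger_force: 7.6
```

Emit:
carry_out(motion="0 0 -.1 0;0 0 -.25 0;0 0 -.4 0;0 0 -.55 0;0 0 -.7 0;0 .02 -.8 0;0 .02 -.8 0;0 .02 -.8 0")

```text
time: 31.15
tool_pos: [0.5083, 0.0527, 0.188]
ee_rot: [-3.141, -0.002, 2.88]
wrist_force: [-0.6, -0.3, -0.3]
width: 0.0938
finger_force: 0.0
```

Emit:
carry_out(motion="0 -.01 .1 0;0 -.02 .2 0;0 -.02 .33 0;0 -.02 .47 0;0 -.02 .61 0;0 -.02 .74 0;0 -.02 .8 0;0 -.02 .8 0")

```text
time: 31.95
tool_pos: [0.5076, 0.0473, 0.0701]
ee_rot: [-3.138, 0.0, 2.879]
wrist_force: [-4.7, -6.7, 13.4]
width: 0.0941
finger_force: 7.3
```

Emit:
carry_out(motion="0 0 -.1 0;0 0 -.25 0;0 0 -.4 0;0 0 -.55 0;0 0 -.7 0;0 .01 -.8 0;0 .01 -.8 0;0 .01 -.8 0")

```text
time: 32.75
tool_pos: [0.5079, 0.0511, 0.1877]
ee_rot: [-3.141, -0.002, 2.88]
wrist_force: [0.2, -0.1, 0.1]
width: 0.0942
finger_force: 0.0
```

```bash
python3 - <<'E'
from h import *
s=shot('scene','s7');o=s['obs'];print(o['tool_pos'],o['wrist_force'])
g=lambda f:cv2.cvtColor(load(f)['image'],cv2.COLOR_RGB2GRAY)
# tray patch (outer right part of handle) as height marker
for nm,(x,y,w,h) in dict(corner=(410,140,30,25),tray=(385,100,40,50)).items():
    t=g('s6')[y:y+h,x:x+w]
    r=cv2.matchTemplate(g('s7')[y-30:y+h+20,x-15:x+w+20],t,cv2.TM_CCOEFF_NORMED);_,v,_,l=cv2.minMaxLoc(r);print(nm,l[0]-15,l[1]-30,round(v,2))
E
```

```text
[0.50786486 0.05109347 0.18770692] [ 0.20451344 -0.08645287  0.12012464]
corner 0 0 0.67
tray 3 -9 0.85
```

Another rise of about 28 mm puts the platform near the top. I do two more full strokes to be sure and compare.

Emit:
carry_out(motion="0 -.01 .1 0;0 -.01 .2 0;0 -.01 .33 0;0 -.01 .47 0;0 -.01 .61 0;0 -.01 .74 0;0 -.01 .8 0;0 -.01 .8 0")

```text
time: 33.6
tool_pos: [0.5072, 0.0462, 0.0694]
ee_rot: [-3.135, -0.001, 2.878]
wrist_force: [-4.2, -9.4, 11.1]
width: 0.0939
finger_force: 7.0
```

Emit:
carry_out(motion="0 0 -.1 0;0 0 -.25 0;0 0 -.4 0;0 0 -.55 0;0 0 -.7 0;0 0.01 -.8 0;0 .01 -.8 0;0 .01 -.8 0")

```text
time: 34.4
tool_pos: [0.5079, 0.0511, 0.1879]
ee_rot: [-3.141, -0.002, 2.88]
wrist_force: [-1.0, -0.4, 0.5]
width: 0.0941
finger_force: 0.0
```

```bash
cat > cmp.py <<'E'
from h import *
import sys
a,b=sys.argv[1:];s=shot('scene',b)
g=lambda f:cv2.cvtColor(load(f)['image'],cv2.COLOR_RGB2GRAY)
x,y,w,h=385,90,40,50
for f in('s6',a):
    t=g(f)[y:y+h,x:x+w];r=cv2.matchTemplate(g(b)[y-30:y+h+20,x-15:x+w+20],t,cv2.TM_CCOEFF_NORMED);_,v,_,l=cv2.minMaxLoc(r);print(f,b,l[0]-15,l[1]-30,round(v,3))
E
python3 cmp.py s7 s8
```

```text
s6 s8 2 -9 0.759
s7 s8 0 0 0.998
```

Emit:
carry_out(motion="0 -.01 .1 0;0 -.01 .2 0;0 -.01 .33 0;0 -.01 .47 0;0 -.01 .61 0;0 -.01 .74 0;0 -.01 .8 0;0 -.01 .8 0")

```text
time: 35.25
tool_pos: [0.5072, 0.0462, 0.0694]
ee_rot: [-3.135, -0.001, 2.878]
wrist_force: [-3.9, -8.4, 10.0]
width: 0.0938
finger_force: 7.0
```

Emit:
carry_out(motion="0 0 -.1 0;0 0 -.25 0;0 0 -.4 0;0 0 -.55 0;0 0 -.7 0;0 0 -.8 0;0 0 -.8 0;0 0 -.8 0")

```text
time: 36.05
tool_pos: [0.5076, 0.0496, 0.1879]
ee_rot: [-3.141, -0.002, 2.879]
wrist_force: [-0.1, 0.8, -0.1]
width: 0.0939
finger_force: 0.0
```

```bash
python3 cmp.py s8 s9
```

```text
s6 s9 2 -9 0.759
s8 s9 0 0 0.999
```

No further rise in two strokes, and the height computed from pixels is about 0.066. I confirm with the force in mid-stroke, which should be free if the platform is fully raised.

Emit:
carry_out(motion="0 .005 .1 0;0 .01 .2 0;0 .01 .27 0;0 .01 .34 0;0 .01 .41 0;0 .01 .47 0;0 .01 .5 0;0 .01 .53 0")

```text
time: 36.9
tool_pos: [0.506, 0.043, 0.1069]
ee_rot: [-3.124, -0.003, 2.876]
wrist_force: [-3.9, -18.3, 2.1]
width: 0.0938
finger_force: 7.1
```

Emit:
carry_out(motion="0 0 .06 0;0 0 .12 0;0 0 .18 0;0 0 .23 0;0 0 .25 0;0 0 .26 0;0 0 .26 0;0 0 .26 0")

```text
time: 37.7
tool_pos: [0.5076, 0.0481, 0.0711]
ee_rot: [-3.135, -0.0, 2.879]
wrist_force: [-4.4, -8.0, 10.9]
width: 0.094
finger_force: 7.1
```

Emit:
carry_out(motion="0 -.01 -.1 0;0 -.01 -.25 0;0 -.01 -.4 0;0 -.01 -.55 0;0 -.01 -.7 0;0 -.01 -.8 0;0 -.02 -.9 0;0 -.02 -1 0")

```text
time: 38.5
tool_pos: [0.5071, 0.0481, 0.2203]
ee_rot: [-3.141, -0.003, 2.879]
wrist_force: [0.3, 0.3, -1.2]
width: 0.094
finger_force: 0.0
```

```bash
python3 cmp.py s9 s10
```

```text
s6 s10 2 -9 0.759
s9 s10 0 0 0.999
```

The force was mostly sideways in mid-stroke, so I check what the finger or body touches: step down in stages and read force and torque.

Emit:
carry_out(motion="0 .02 .1 0;0 .02 .2 0;0 .02 .3 0;0 .02 .4 0;0 .02 .48 0;0 .02 .48 0;0 .02 .48 0;0 .02 .48 0")

```text
time: 39.35
tool_pos: [0.5057, 0.0458, 0.1469]
ee_rot: [-3.129, -0.005, 2.877]
wrist_force: [-5.0, -12.0, 5.2]
width: 0.094
finger_force: 6.4
```

```bash
cat > ob.py <<'E'
from h import *
import sys
w=shot('wrist',sys.argv[1]);shot('scene',sys.argv[1]+'s');o=w['obs']
x=np.array([.2577,.9662,0]);y=np.array([-.9662,.2577,0]);z=np.array([0,0,1.]);m=np.array([.5552,.2254,0]);B=np.array([x,y,z])
F=np.array(o['wrist_force']);M=np.array(o['wrist_torque']);P=np.array(o['tool_pos'])
print('P',(B@(P-m)).round(4),'F',(B@F).round(1),'M',(B@M).round(2),'ff',o['finger_force'],'line pt',(B@(np.cross(F,M)/(F@F))).round(4))
E
python3 ob.py w6
```

```text
P [-0.1863  0.0015  0.1469] F [-12.9   1.8   5.2] M [0.43 2.41 0.14] ff 6.414553597569466 line pt [-0.0623  0.0207 -0.1625]
```

Emit:
carry_out(motion="0 0 .05 0;0 0 .1 0;0 0 .15 0;0 0 .2 0;0 0 .25 0;0 0 .27 0;0 0 .27 0;0 0 .27 0")

```text
time: 40.25
tool_pos: [0.5049, 0.044, 0.1052]
ee_rot: [-3.125, -0.006, 2.877]
wrist_force: [-4.1, -15.4, 1.5]
width: 0.0937
finger_force: 6.4
```

```bash
python3 ob.py w7
```

```text
P [-0.1882  0.0018  0.1052] F [-16.    0.    1.5] M [0.16 3.26 0.08] ff 6.423711776733398 line pt [-0.019   0.0057 -0.2025]
```

The torque shows the contact is at the fingertip against the lever's end face. These last strokes slipped past the end. I back off, land further inboard, and stay there.

Emit:
carry_out(motion="0 -.06 0 0;0 -.06 -.15 0;0 -.06 -.3 0;0 -.06 -.45 0;0 -.03 -.54 0;0 0 -.54 0;0 .02 -.54 0;0 .02 -.54 0")

```text
time: 41.15
tool_pos: [0.5085, 0.0545, 0.1875]
ee_rot: [-3.141, -0.003, 2.88]
wrist_force: [0.3, -1.3, -0.2]
width: 0.0941
finger_force: 0.0
```

Emit:
carry_out(motion="0 0 .06 0;0 0 .1 0;0 0 .14 0;0 -.005 .17 0;0 -.01 .2 0;0 -.01 .22 0;0 -.01 .22 0;0 -.01 .22 0")

```text
time: 41.95
tool_pos: [0.5075, 0.0496, 0.156]
ee_rot: [-3.135, -0.002, 2.878]
wrist_force: [-4.5, -7.8, 3.7]
width: 0.0942
finger_force: 4.1
```

```bash
python3 ob.py w8
```

```text
P [-0.1822  0.0008  0.156 ] F [-8.7  2.3  3.7] M [0.42 1.32 0.17] ff 4.138858951628208 line pt [-0.0474  0.0321 -0.1318]
```

```bash
python3 - <<'E'
from h import *
f=lambda n,x,y,w,h:cv2.resize(load(n)['image'][y:y+h,x:x+w,::-1],(400,300),interpolation=cv2.INTER_CUBIC)
m=np.vstack([np.hstack([f('w8',310,130,200,150),f('w7',310,130,200,150)]),np.hstack([f('w8s',290,100,160,120),f('s10',290,100,160,120)])])
cv2.imwrite('pics/m8.png',np.clip(m*1.7,0,255).astype(np.uint8))
E
```

```text
(no output)
```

View pics/m8.png

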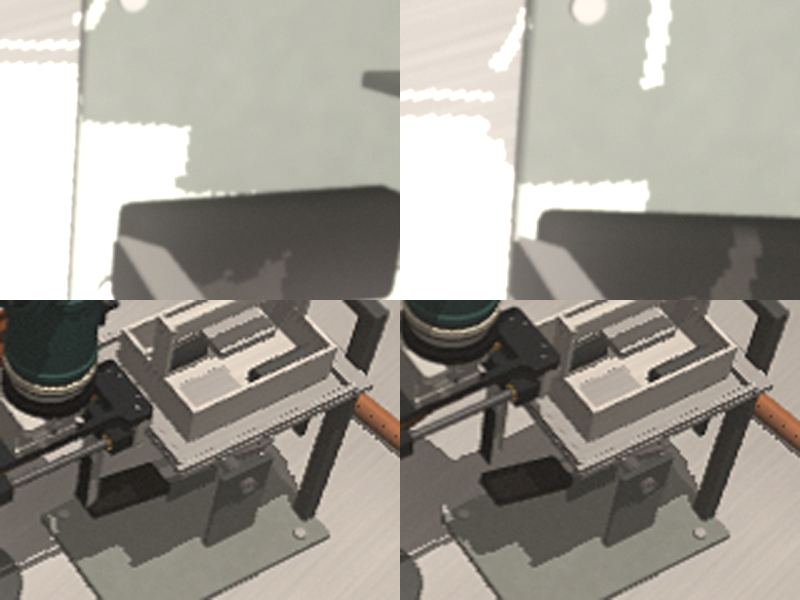

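In both wrist panels the fingertip sits on the outer end of the black grip. In the scene panels the tray is square on the raised platform. I solve the lever's angle from its corner pixel: (369,231) in w8 and (379.5,236) in w7.

```bash
python3 - <<'E'
from h import *
x=np.array([.2577,.9662,0]);y=np.array([-.9662,.2577,0]);m=np.array([.5552,.2254,0])
for n,px in(('w4',(354,204)),('w8',(369,231.5)),('w7',(379.5,236))):
    w=load(n)
    for th in(0,.1,.2,.3,.4,.5,.6):
        a=.3-th;e=np.array([.035-.168*np.cos(a)+.007*np.sin(a),.105+.168*np.sin(a)+.007*np.cos(a)])
        lo=e-2*.007*np.array([np.sin(a),np.cos(a)])
        q=proj(w,w['T'],[m+e[0]*x+.018*y+[0,0,e[1]],m+lo[0]*x+.018*y+[0,0,lo[1]]]);print(n,px,th,e.round(4),q.round(0).tolist())
    o=w['obs'];P=np.array(o['tool_pos']);print('finger back x',((P-m)@x+.0595).round(4),'tip z',(P[2]-.014).round(4))
E
```

```text
w4 (354, 204) 0 [-0.1234  0.1613] [[363.0, 207.0], [353.0, 202.0]]
w4 (354, 204) 0.1 [-0.1283  0.1452] [[352.0, 201.0], [345.0, 197.0]]
w4 (354, 204) 0.2 [-0.1315  0.1287] [[344.0, 196.0], [340.0, 193.0]]
w4 (354, 204) 0.3 [-0.133  0.112] [[339.0, 192.0], [337.0, 188.0]]
w4 (354, 204) 0.4 [-0.1329  0.0952] [[336.0, 188.0], [336.0, 185.0]]
w4 (354, 204) 0.5 [-0.131   0.0785] [[336.0, 184.0], [336.0, 181.0]]
w4 (354, 204) 0.6 [-0.1276  0.062 ] [[337.0, 181.0], [339.0, 178.0]]
finger back x -0.1222 tip z 0.2229
w8 (369, 231.5) 0 [-0.1234  0.1613] [[400.0, 248.0], [384.0, 239.0]]
w8 (369, 231.5) 0.1 [-0.1283  0.1452] [[381.0, 237.0], [370.0, 229.0]]
w8 (369, 231.5) 0.2 [-0.1315  0.1287] [[369.0, 227.0], [361.0, 220.0]]
w8 (369, 231.5) 0.3 [-0.133  0.112] [[360.0, 219.0], [356.0, 213.0]]
w8 (369, 231.5) 0.4 [-0.1329  0.0952] [[355.0, 212.0], [353.0, 206.0]]
w8 (369, 231.5) 0.5 [-0.131   0.0785] [[353.0, 205.0], [353.0, 201.0]]
w8 (369, 231.5) 0.6 [-0.1276  0.062 ] [[354.0, 200.0], [356.0, 196.0]]
finger back x -0.1227 tip z 0.142
w7 (379.5, 236) 0 [-0.1234  0.1613] [[461.0, 305.0], [434.0, 287.0]]
w7 (379.5, 236) 0.1 [-0.1283  0.1452] [[430.0, 283.0], [411.0, 269.0]]
w7 (379.5, 236) 0.2 [-0.1315  0.1287] [[408.0, 266.0], [396.0, 254.0]]
w7 (379.5, 236) 0.3 [-0.133  0.112] [[394.0, 252.0], [386.0, 241.0]]
w7 (379.5, 236) 0.4 [-0.1329  0.0952] [[385.0, 240.0], [381.0, 231.0]]
w7 (379.5, 236) 0.5 [-0.131   0.0785] [[380.0, 230.0], [379.0, 222.0]]
w7 (379.5, 236) 0.6 [-0.1276  0.062 ] [[379.0, 221.0], [380.0, 215.0]]
finger back x -0.1287 tip z 0.0912
```

The lever follows the finger (about 0.1 rad in w8, 0.42 in w7) at only 1.5–4 N downward, so it runs free and the platform is fully raised. I retreat outward and up.

Emit:
carry_out(motion="0 -.04 0 0;0 -.05 -.1 0;0 -.08 -.25 0;0 -.15 -.4 0;0 -.25 -.55 0;0 -.35 -.7 0;0 -.45 -.8 0;0 -.5 -.9 0")

```text
time: 42.85
tool_pos: [0.4895, -0.0206, 0.2933]
ee_rot: [3.141, 0.002, 2.879]
wrist_force: [1.0, -0.0, 0.6]
width: 0.0943
finger_force: 0.0
```

Emit:
carry_out(motion="0 -.1 -.05 0;0 -.2 -.1 0;0 -.2 -.1 0;0 -.2 -.1 0;0 -.2 -.1 0;0 -.2 -.1 0;0 -.2 -.1 0;0 -.2 -.1 0")

```text
time: 43.65
tool_pos: [0.4817, -0.0486, 0.3062]
ee_rot: [3.141, -0.001, 2.88]
wrist_force: [0.8, 0.6, -0.3]
width: 0.0942
finger_force: 0.0
```

```bash
python3 - <<'E'
from h import *
s=shot('scene','s11');a=load('s4')
g=lambda s:cv2.cvtColor(s['image'],cv2.COLOR_RGB2GRAY)
print(s['obs']['tool_pos'],s['obs']['wrist_force'])
for nm,ref,(x,y,w,h) in(('lever vs w4',a,(318,155,28,30)),('tray vs s10',load('s10'),(385,90,40,50))):
    t=g(ref)[y:y+h,x:x+w];r=cv2.matchTemplate(g(s)[y-15:y+h+15,x-15:x+w+15],t,cv2.TM_CCOEFF_NORMED);_,v,_,l=cv2.minMaxLoc(r);print(nm,l[0]-15,l[1]-15,round(v,2))
E
```

```text
[ 0.48165537 -0.04862692  0.30620041] [ 0.78043388  0.57599953 -0.33736508]
lever vs w4 12 -3 0.73
tray vs s10 0 0 1.0
```

```bash
python3 - <<'E'
from h import *
s=load('s11');a=load('s4');x=np.array([.2577,.9662,0]);y=np.array([-.9662,.2577,0]);m=np.array([.5552,.2254,0])
def lev(s,box):
    X,Y,W,H=box;h=cv2.cvtColor(s['image'],cv2.COLOR_RGB2GRAY)[Y:Y+H,X:X+W]
    k=(h<34).astype(np.uint8);n,l,st,c=cv2.connectedComponentsWithStats(k)
    i=sorted(range(1,n),key=lambda i:-st[i,4])[:2];return [((c[j]+[X,Y]).round(1).tolist(),st[j].tolist()) for j in i]
for n in('s4','s10','s11'): print(n,lev(load(n),(312,150,50,50)))
for th in(0,.3,.6):
    al=.3-th;d=.15;p=m+(.035-d*np.cos(al)+.007*np.sin(al))*x+np.array([0,0,.105+d*np.sin(al)+.007*np.cos(al)]);print(th,proj(s,s['T'],[p]).round(1))
# tray wall rear -y top corner: pixel shift scale-aware
g=lambda s:cv2.cvtColor(s['image'],cv2.COLOR_RGB2GRAY)
X,Y,W,H=375,112,40,36
t=g(a)[Y:Y+H,X:X+W];r=cv2.matchTemplate(g(s)[Y-30:Y+H+10,X-10:X+W+15],t,cv2.TM_CCOEFF_NORMED);_,v,_,l=cv2.minMaxLoc(r);print('shift',l[0]-10,l[1]-30,round(v,2))
p=lambda h:m+.08*x-.055*y+[0,0,.2315+h]
q=proj(s,s['T'],[p(0),p(.0415),p(.0485),p(.0555)]);print((q-q[0]).round(1))
E
```

```text
s4 [([335.5, 173.2], [10, 15, 30, 18, 331]), ([325.7, 153.2], [12, 0, 5, 9, 31])]
s10 [([340.2, 171.9], [10, 12, 38, 21, 471]), ([324.5, 156.1], [10, 0, 6, 15, 57])]
s11 [([340.1, 171.9], [10, 13, 38, 19, 457])]
0 [[333.3 171.3]]
0.3 [[328.6 184.1]]
0.6 [[328.8 194.1]]
shift 5 -17 0.85
[[  0.    0. ]
 [  4.3 -12.8]
 [  5.  -15. ]
 [  5.8 -17.2]]
```

The lever is back at rest: its left edge is at x=322 as before, and its centre row is 172. The tray has risen 17 px, about 0.055 m, which puts the platform at about 0.067, fully raised. Handing in.

```bash
python3 -c "
from bench import robot
print(robot.close_job())"
```

```text
the job is handed in; nothing more can be done
None
```

The tray stands level on the fully raised platform (about 67 mm up) with its offcuts inside, the lever has sprung back up, and the job is handed in at about 44 s; the tray needed one set-down and re-grip at the start, and on later strokes the finger met sideways force of up to about 18 N.

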